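Reset the tripped switch on the kitchen shelf

ROBOT

A 6-joint arm with a two-finger parallel gripper is mounted at the origin on the work surface. World frame = base frame: x ahead of the robot, y to its left, z up, the work surface at z = 0. Lengths are in m, angles in rad, forces in N, time in s.
With the tool pointing down it reaches from about 0.35 to 0.975 m from the base axis. Payload 17.4 kg.
Tool frame: the origin (TCP) lies at the very end of the fingers, on their centre line; the grasp point (between the pads) lies 19 mm behind it; z points along the fingers, y is the line along which they close (so a half turn about z gives the same grasp; the last joint's range is limited). The gripper opens to 85 mm and grips with 20 to 120 N. Pads are 22 mm wide; open, the fingers measure 114 mm over their backs; the gripper's body (76 mm by 85 mm) begins 54 mm behind the grasp point. The pads swing forward as they close: fully open they stand 13 mm farther back than shut.
Start: joints at [-1.164, 0.116, 1.442, -0, 1.584, -0.038], TCP at [0.29, -0.609, 0.231] pointing down, gripper open.
Joint ranges: [-2.83, 2.83], [-0.83, 2.19], [0.07, 2.5], [-1.14, 4.28], [0.01, 3], [-2.97, 2.97]. Speed limits (rad/s): [1.89, 1.89, 2.22, 3.14, 3.14, 3.14].

INTERFACE

Orientations are given as a rotation vector (axis times angle).
In Python, from bench import * gives the robot as it stands.
- The arm moves only by the tool drive_tool, never from a script. Its arguments are lists of equal length, an entry for each row: "slide": the shift along the tool's x, y, z in m, a list of three; "angular": the turn, a rotation vector about the tool's x, y, z in rad, a list of three. In form: {"slide": [[dx, dy, dz], ...], "angular": [[ax, ay, az], ...]}. A call has 1 to 10 rows; each row is the pose to reach, as a shift and turn from the pose commanded when the call began, along the tool's axes at that moment; what a row does not reach only later rows make up. A row lasts 1/8 s, in which the tool goes at most 62.5 mm and 10.7 degrees, less where a joint would pass 70% of its speed; a pose out of reach is approached as far as the arm can. A call with a gripper value outside its range is refused whole. "gripper" is the closure, from 0 (fully open) to 1 (shut), set as the call begins (left out, the last holds). The fingers move at their own pace and stop on an object; "squeeze" is the grip in N (left out, the last holds). Time passes only in rows, so rows that repeat a pose let the fingers close. It gives the time, the measured TCP pose, the force, the opening and the grip force at its end, in the units of the state.
- observe(): the state, without advancing time (a new reading comes with each control period).
- snapshot(name): name is "scene" or "top" or "wrist"; returns a dict with "image" (400x640x3 uint8, blue, green, red), "depth" (400x640 float32, m along the optical axis (not along the pixel's ray), 0 where there is no reading), "camera_matrix" (3x3 intrinsics, pixels), "distortion" ([k1, k2, p1, p2, k3] as OpenCV has them; the pictures are not rectified), "R" (3x3) and "t" (3): a world point X has camera coordinates R X + t. Camera axes: x right, y down, z forward; pixel columns grow to the right and rows downward; lengths in m; the calibration is good to about 2 mm. A picture is of the moment at which its call begins.
- sign_off(): hands the job in; it is judged then, once.
The state is a dict: "time_s": time; "qpos": joint angles; "qd": joint speeds; "joint_torque": joint torques, N m; "eef_pos": TCP position; "eef_rot": TCP orientation; "contact_force": force on the tool from outside, world axes, zero at the start; "wrist_torque": the same for the moment, N m; "gripper_width": finger opening in m; "gripper_force": force on a finger pad.
Only numpy, scipy, OpenCV 4.12 (cv2) and the standard library are available. Lean on these libraries where they do the work, as an engineer would, in place of code of your own. Each camera call takes 0.05 s, during which the arm holds its last target. There are 200 camera calls.

TASK

One of the three trip switches on the board has tripped: its lever stands about half-way, while the other two lean over to ON, away from the robot. Reset it: push its lever towards the robot to OFF and on against the buffered stop that you will feel, keep it pressed there with about 12 N for half a second, then throw it all the way over to ON until it meets its end stop, and let go. The levers are brittle: push with the fingers rather than pinch, never put more than 20 N on the tripped lever, and leave the other two switches ON and the things around where they are.

Things in the scene. Friction and masses are not known exactly. Their poses are not given: they have to be found in the camera images.
- lever_tripped (a joint): Tripped lever, rad: 0 upright, + leans to ON (rigid end stop 0.50), - to OFF. Starts within -0.08 to 0.08. Stays where left: dry drag 0.075 N m, 1 to 3 N at a finger. A hidden stiff buffer is its OFF stop, first met between -0.30 and -0.60 (unknown, differs each time); beyond it the push rises about 4 N per mm of finger travel. Reset takes when pressed there with 7 to 20 N; over 20 N breaks it.
- tip_tripped (a point): Middle of the tripped lever's tip, 55 mm from its hinge; moves with the lever (z axis outwards along the lever, y along the hinge). The lever is black plastic, a flat bar 14 mm wide (y), 8 mm thick (x); upright it stands 47 mm clear of the switch's top. A good height to push at is 33 mm above the hinge line.
- pivot_tripped (a point): Middle of the tripped switch's hinge line, 52 mm above its underside, 8 mm below its flat top; fixed. Axes: z up, y along the hinge, x level towards ON (away from the robot, turned up to 0.35 rad). The switch is a pale grey block 90 mm long (x), 46 wide (y); its middle 66 mm is 60 mm high, its ends 44. Three alike stand 70 mm apart in y; any may be the tripped one.
- lever_near_a (a joint): Lever of one of the other two switches, same shape, drag and joint meaning as lever_tripped; starts ON (0.47 to 0.50) and must stay ON.
- lever_near_b (a joint): Lever of the other of these two switches, same shape, drag and joint meaning as lever_tripped; starts ON (0.47 to 0.50) and must stay ON.
- pivot_near_a (a point): The middle of the hinge line of the switch of lever_near_a, axes as for pivot_tripped.
- pivot_near_b (a point): The middle of the hinge line of the switch of lever_near_b, axes as for pivot_tripped.
- board: The aluminium board that carries the three switches, fixed, 130 x 340 x 12 mm; origin at the centre of its underside, x towards ON, y along the row.
- tin: A small steel tin with a lid, 44 mm across, 60 mm high, standing on the same board; leave alone. Origin at the centre of its underside.
- jar: A tall glass jar with a wooden lid, 94 mm across, 199 mm high; leave alone. Origin at the centre of its underside.
- bowl: A coral plastic cereal bowl, 140 mm across, 60 mm high; leave alone. Origin at the centre of its underside.
- mug: A white mug, 76 mm across, 90 mm high; leave alone. Origin at the centre of its underside.
- spoon: A steel spoon lying flat; leave alone. Origin at the centre of its underside.
- stand: A folded steel-wire stand lying flat, 190 x 110 mm, 16 mm high; leave alone. Origin at the centre of its underside.
- bottle: A green glass bottle, 60 mm across, 170 mm high; leave alone. Origin at the centre of its underside.

How it is judged:
On the way, in this order (a step that is already met when the one before it is completed fails the run):
1. the tripped lever is pressed on its OFF stop by the fingers with more than 7 N for 0.3 s (value of joint lever_tripped below -0.27 rad and contact force between the fingers and lever_tripped above 7 N), for 0.3 s.
2. then the lever is thrown to ON (beyond 0.43 rad) (value of joint lever_tripped above 0.43 rad), for 0.2 s.
At the end, for the whole second after the job is handed in: All three levers lean to ON (beyond 0.43 rad of 0.50), at rest, and the fingers have let go of the tripped one; the things around are where they were (within 30 mm) (value of joint each of lever_tripped, lever_near_a, lever_near_b above 0.43 rad and contact force between the fingers and lever_tripped below 0.2 N and velocity of joint lever_tripped between -0.05 and 0.05 rad/s); the robot touches nothing.
It fails at once if more than 20 N on the tripped lever (contact force between any of the fingers, the arm and lever_tripped above 20 N).
It fails at once if one of the other two levers leaves ON (below 0.35 rad) (value of joint any of lever_near_a, lever_near_b below 0.35 rad).
It fails at once if a thing around is moved by more than 30 mm (distance of any of tin, jar, bowl, mug, spoon, stand, bottle from where it was at the start of the episode above 0.03 m).
It also fails if it takes over 59 s, if anything falls off the work surface, if the arm or the gripper's body presses on something with over 40 N, if the wrist force passes 120 N, or if a joint passes its speed limit or range.

## Working session

There is one attempt and no reset: what is moved stays moved. The work goes in short steps, Python scripts to look and compute and a tool call to move; the robot and the scene stay as the last step left them, time stands still between calls to the robot, and variables do not carry over. Pictures are saved under pics/ and viewed, at most 10 in all, crops included, and the job is handed in when it is done.

Besides the shell and the picture viewer there is one more tool, called after "Call:" as name(argument=value, ...), one argument or row to a line, values as JSON. drive_tool: Moves the arm, as the interface text tells. Its arguments: {"type":"object","properties":{"slide":{"type":"array","items":{"type":"array","items":{"type":"number"}}},"angular":{"type":"array","items":{"type":"array","items":{"type":"number"}}},"gripper":{"type":"number"},"squeeze":{"type":"number"}},"required":["slide","angular"]}

```bash
mkdir -p pics; python3 - <<'E'
from bench import *
import cv2,pickle
print(observe())
for n in("scene","top"):
    s=snapshot(n);cv2.imwrite(f"pics/{n}0.png",s["image"]);pickle.dump(s,open(f"{n}0.pkl","wb"))
    print(n,s["camera_matrix"],s["R"],s["t"],s["distortion"])
E
```

```text
{'time_s': 0.0, 'qpos': array([-1.16382668e+00,  1.16450431e-01,  1.44228419e+00, -1.10231963e-05,
        1.58399857e+00, -3.78210028e-02]), 'qd': array([-6.56196625e-04, -9.37273127e-04,  8.10895804e-04,  2.78688972e-04,
        7.06855202e-05,  1.98250238e-04]), 'joint_torque': array([-4.04584251e-03, -7.32008529e+01, -6.32500505e+01, -1.37000147e-04,
        6.15404788e-03,  1.82064906e-05]), 'eef_pos': array([ 0.29032834, -0.60915006,  0.2305744 ]), 'eef_rot': array([-3.06312971e+00, -6.92683305e-01,  3.45695809e-04]), 'contact_force': array([ 0.22681392, -0.67446725, -0.80513449]), 'wrist_torque': array([ 0.01837606,  0.01997464, -0.05011135]), 'gripper_force': 0.0, 'gripper_width': 0.08543304510244222}
scene [[436.90582052   0.         316.62417778]
 [  0.         436.90582052 205.35319088]
 [  0.           0.           1.        ]] [[ 0.06313875  0.99799552  0.00429354]
 [ 0.86378617 -0.05249203 -0.50111679]
 [-0.49988694  0.03534859 -0.86536901]] [-0.01599393 -0.41461215  1.64006571] [-0.02641462  0.          0.          0.          0.        ]
top [[401.26251954   0.         325.69579707]
 [  0.         401.26251954 195.23529699]
 [  0.           0.           1.        ]] [[ 0.02589993 -0.99966051 -0.00283926]
 [-0.99684275 -0.02561346 -0.07515637]
 [ 0.07505813  0.00477684 -0.99716772]] [-0.01429839  0.51479903  1.3943651 ] [-0.02740689  0.          0.          0.          0.        ]
```

View pics/top0.png

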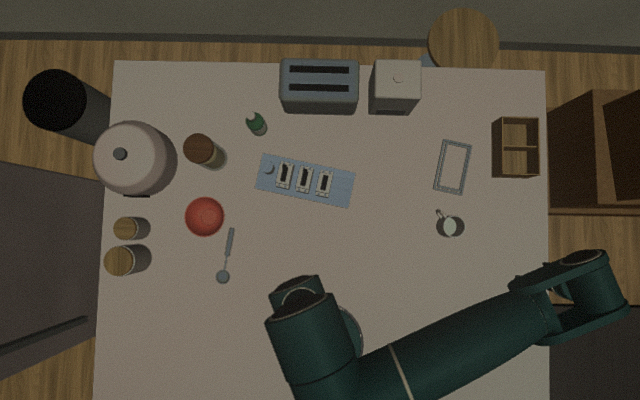

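View pics/scene0.png

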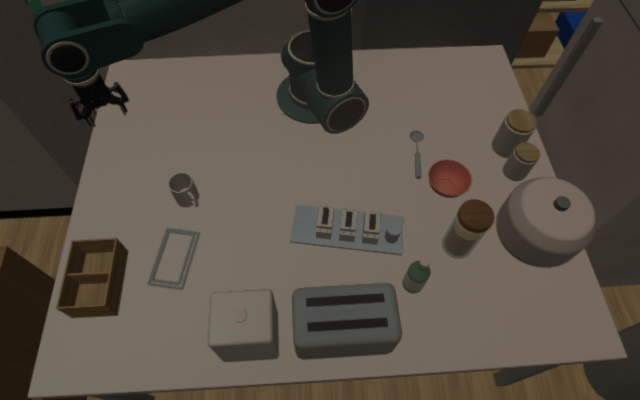

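The top view shows the blue board at about (305,181) with the switches at (285,175), (304,179) and (324,183), and the tin at (269,169). The scene view shows the levers at about (325,215), (348,220) and (372,222). I'll enlarge both and fit the board and switch geometry from depth.

```bash
cat > h.py <<'E'
import numpy as np,cv2
def cloud(s):
    d=s["depth"];h,w=d.shape
    u,v=np.meshgrid(np.arange(w),np.arange(h))
    p=cv2.undistortPoints(np.stack([u,v],-1).reshape(-1,1,2).astype(np.float64),s["camera_matrix"],s["distortion"]).reshape(h,w,2)
    c=np.dstack([p*d[...,None],d]);return (c-s["t"])@s["R"]
def proj(s,X):
    return cv2.projectPoints(np.atleast_2d(X).astype(float),cv2.Rodrigues(s["R"])[0],s["t"],s["camera_matrix"],s["distortion"])[0].reshape(-1,2)
E
python3 - <<'E'
import pickle,cv2,numpy as np
from h import *
S=pickle.load(open("scene0.pkl","rb"));T=pickle.load(open("top0.pkl","rb"))
a=cv2.resize(S["image"][195:260,280:415],None,fx=5.8,fy=4.5,interpolation=2)[:290]
b=cv2.resize(T["image"][145:215,245:365],None,fx=6.5,fy=4.2,interpolation=2)
w=max(a.shape[1],b.shape[1]);p=lambda i:np.pad(i,((0,0),(0,w-i.shape[1]),(0,0)))
im=np.vstack([p(a),p(b)]);im=np.clip(im*1.6,0,255).astype('uint8');print(im.shape);cv2.imwrite("pics/crop.png",im[:600])
for n,s,(r0,r1,c0,c1) in(("S",S,(195,260,280,415)),("T",T,(145,215,245,365))):
    c=cloud(s)[r0:r1,c0:c1].reshape(-1,3);np.set_printoptions(precision=4,suppress=True)
    for lo,hi in((.005,.02),(.066,.08),(.085,.14)):
        q=c[(c[:,2]>lo)&(c[:,2]<hi)]
        if len(q)>5:print(n,lo,len(q),q.mean(0),cv2.minAreaRect(q[:,:2].astype('f')*1000))
        if lo>.08 or (lo>.06):
            H=np.zeros(c.shape[0],'u1');H[(c[:,2]>lo)&(c[:,2]<hi)]=1
            k,l,st,ce=cv2.connectedComponentsWithStats(H.reshape(r1-r0,c1-c0))
            for i in range(1,k):
                m=l.ravel()==i
                if m.sum()>5:print('  comp',m.sum(),ce[i]+[c0,r0],c[m].mean(0),c[m].min(0),c[m].max(0))
E
```

```text
(584, 783, 3)
S 0.005 2559 [0.5815 0.0585 0.0111] ((557.237060546875, 72.12516784667969), (410.9272155761719, 220.47128295898438), 88.20211029052734)
S 0.066 1013 [0.5818 0.0965 0.0712] ((579.4208374023438, 104.77962493896484), (249.65895080566406, 70.30119323730469), 78.55277252197266)
  comp 259 [324.8533 217.9112] [0.5646 0.0045 0.0712] [ 0.5252 -0.0233  0.0661] [0.5967 0.0314 0.0784]
  comp 292 [348.2911 219.5753] [0.5745 0.0734 0.0713] [0.5365 0.0464 0.0661] [0.6081 0.0998 0.079 ]
  comp 299 [371.7893 222.3144] [0.5877 0.1418 0.0712] [0.5506 0.1155 0.066 ] [0.6224 0.17   0.0778]
  comp 161 [393.7329 228.6211] [0.6124 0.2035 0.0709] [0.5898 0.183  0.0661] [0.6356 0.2248 0.0783]
S 0.085 66 [0.5797 0.0493 0.1077] ((588.5670776367188, 70.05101776123047), (154.80503845214844, 24.447988510131836), 72.31533813476562)
  comp 37 [325. 211.] [0.5611 0.0044 0.1065] [ 0.554  -0.0015  0.0853] [0.5645 0.0106 0.1217]
  comp 13 [348.3077 220.    ] [0.5971 0.0684 0.1113] [0.5927 0.0627 0.1036] [0.6005 0.0732 0.1155]
  comp 16 [372.75  222.875] [0.6088 0.1377 0.1077] [0.5959 0.1322 0.0893] [0.614
[... 418 characters left out ...]
765 0.1435 0.0728] [0.5454 0.1162 0.0664] [0.6147 0.1696 0.0793]
  comp 224 [303.6295 179.2054] [0.5637 0.0751 0.0731] [0.5309 0.0478 0.0661] [0.6024 0.1009 0.0796]
  comp 242 [323.7355 182.686 ] [0.5536 0.0065 0.0727] [ 0.5184 -0.0211  0.0662] [0.5895 0.0323 0.0791]
T 0.085 78 [0.5844 0.0924 0.1044] ((580.7997436523438, 72.55622100830078), (153.25064086914062, 26.754878997802734), 74.56996154785156)
  comp 36 [283.9444 167.9167] [0.5966 0.1402 0.1016] [0.585  0.1325 0.0852] [0.6082 0.1483 0.1147]
  comp 29 [304.4828 172.1034] [0.5839 0.0711 0.1038] [0.5731 0.0656 0.0865] [0.5932 0.0799 0.1162]
  comp 13 [323.3846 181.8462] [0.5519 0.0073 0.1135] [0.5488 0.0019 0.0926] [0.5582 0.0121 0.125 ]
```

View pics/crop.png

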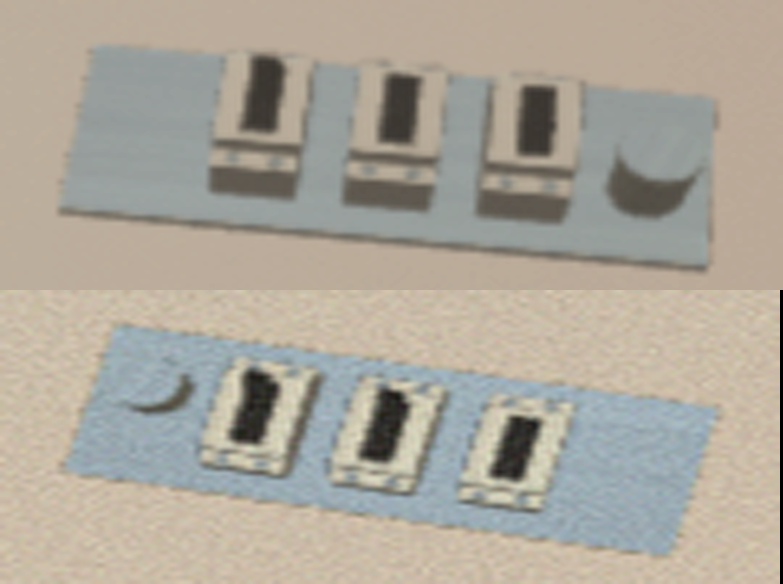

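The tripped switch is the right-hand one (low y), at about (0.557, 0.005) with yaw about -0.167. Its top reads z=0.072, which matches 12+60 mm. I'll go above it with the fingers shut.

Call:
drive_tool(
  slide=[
    [0.5, -0.44, -0.03],
    [0.5, -0.44, -0.03],
    [0.5, -0.44, -0.03],
    [0.5, -0.44, -0.03],
    [0.5, -0.44, -0.03],
    [0.5, -0.44, -0.03],
    [0.5, -0.44, -0.03],
    [0.5, -0.44, -0.03],
    [0.5, -0.44, -0.03],
    [0.5, -0.44, -0.03],
  ],
  angular=[
    [0, 0, 0.61],
    [0, 0, 0.61],
    [0, 0, 0.61],
    [0, 0, 0.61],
    [0, 0, 0.61],
    [0, 0, 0.61],
    [0, 0, 0.61],
    [0, 0, 0.61],
    [0, 0, 0.61],
    [0, 0, 0.61],
  ],
  gripper=1,
  squeeze=40,
)

```text
time_s: 1.35
eef_pos: [0.5361, -0.0339, 0.2594]
eef_rot: [3.131, -0.259, 0.0]
contact_force: [0.3, -0.6, -0.5]
gripper_width: -0.0001
gripper_force: 0.0
```

```bash
python3 - <<'E'
from bench import *
import cv2,pickle
from h import *
np.set_printoptions(precision=4,suppress=True)
s=snapshot("wrist");pickle.dump(s,open("w1.pkl","wb"));cv2.imwrite("pics/w1.png",s["image"])
o=observe();print(o["eef_pos"],o["eef_rot"])
c=cloud(s)
for lo,hi in((.066,.078),(.085,.14)):
    k,l,st,ce=cv2.connectedComponentsWithStats(((c[...,2]>lo)&(c[...,2]<hi)&(s["depth"]>0)).astype('u1'))
    for i in range(1,k):
        m=l==i
        if m.sum()>60:
            q=c[m];print(lo,m.sum(),ce[i],q.mean(0),q.min(0),q.max(0),cv2.minAreaRect(q[:,:2].astype('f')*1000))
E
```

```text
[ 0.5379 -0.0283  0.2594] [-3.1289  0.2537 -0.0006]
0.066 487 [17.5708 19.076 ] [0.7369 0.2266 0.0717] [0.7258 0.2154 0.066 ] [0.7529 0.2514 0.078 ] ((735.4984130859375, 230.4735107421875), (11.615334510803223, 44.07350158691406), 37.49708938598633)
0.066 1352 [ 95.432 146.807] [0.6089 0.2023 0.0711] [0.587  0.1814 0.0661] [0.6301 0.2262 0.0737] ((608.8339233398438, 203.941162109375), (44.980594635009766, 42.569698333740234), 69.29364013671875)
0.066 2155 [157.7689 160.7248] [0.5828 0.1399 0.0714] [0.5474 0.1146 0.066 ] [0.6188 0.1714 0.078 ] ((583.0996704101562, 142.96792602539062), (46.85495376586914, 66.0954818725586), 79.78644561767578)
0.066 2058 [220.4451 162.5292] [0.5694 0.0713 0.0714] [0.5343 0.0453 0.0661] [0.6064 0.1018 0.078 ] ((570.1416625976562, 73.6190185546875), (46.05088424682617, 65.98839569091797), 79.28308868408203)
0.066 2099 [280.6751 161.4879] [0.5594 0.0042 0.0714] [ 0.5221 -0.0225  0.0667] [0.5931 0.0332 0.0764] ((557.3281860351562, 5.725864410400391), (45.7873649597168, 66.13056182861328), 79.48692321777344)
0.066 109 [634.7706 183.7431] [ 0.4675 -0.3899  0.
[... 467 characters left out ...]
((737.0758666992188, 224.65484619140625), (4.820116996765137, 25.078136444091797), 54.686119079589844)
0.085 339 [138.0324 148.1475] [0.6012 0.1369 0.1032] [0.5896 0.1311 0.085 ] [0.6113 0.1462 0.1146] ((600.1519165039062, 138.961181640625), (14.134363174438477, 20.824283599853516), 80.13822174072266)
0.085 294 [207.9252 149.3605] [0.5888 0.0684 0.1038] [0.5769 0.0619 0.0852] [0.5988 0.0782 0.1147] ((587.803466796875, 69.8475112915039), (13.61656379699707, 20.973190307617188), 81.28791046142578)
0.085 209 [276.4211 170.5072] [0.5579 0.0042 0.1098] [ 0.5522 -0.0018  0.0852] [0.5616 0.0121 0.1194] ((556.9576416015625, 5.0870041847229), (13.748841285705566, 7.773182392120361), 80.6037368774414)
```

View pics/w1.png

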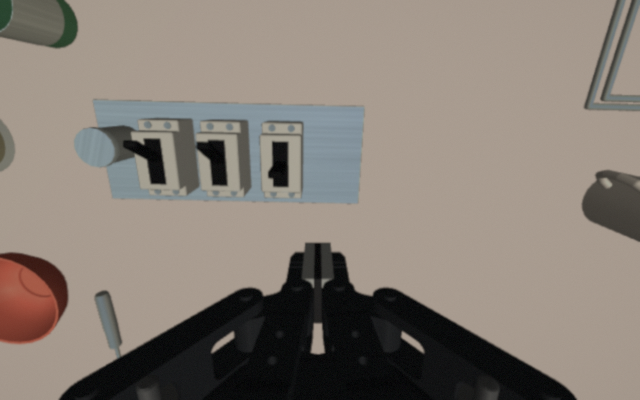

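Wrist view: the tripped lever stands upright at pixel (278,170), and the two ON levers are at (140,148) and (208,149). The pivot comes out at (0.5573, 0.0057, 0.064), yaw -0.185, and the lever tip at z 0.119 as expected. Next I move to the ON side of it.

Call:
drive_tool(
  slide=[
    [0.032, -0.003, 0.0],
    [0.032, -0.003, 0.04],
    [0.032, -0.003, 0.08],
    [0.032, -0.003, 0.1],
    [0.032, -0.003, 0.1],
    [0.032, -0.003, 0.1],
    [0.032, -0.003, 0.1],
    [0.032, -0.003, 0.1],
  ],
  angular=[
    [0, 0, 0.02],
    [0, 0, 0.02],
    [0, 0, 0.02],
    [0, 0, 0.02],
    [0, 0, 0.02],
    [0, 0, 0.02],
    [0, 0, 0.02],
    [0, 0, 0.02],
  ],
)

```text
time_s: 2.4
eef_pos: [0.5681, -0.0383, 0.1603]
eef_rot: [3.128, -0.291, 0.002]
contact_force: [0.4, -0.1, 0.1]
gripper_width: -0.0001
gripper_force: 0.0
```

Call:
drive_tool(
  slide=[
    [0, 0, 0],
    [0, 0, 0],
  ],
  angular=[
    [0, 0, 0],
    [0, 0, 0],
  ],
)

```text
time_s: 2.65
eef_pos: [0.5679, -0.0382, 0.1595]
eef_rot: [-3.128, 0.29, -0.0]
contact_force: [-0.5, 0.4, -0.3]
gripper_width: 0.0
gripper_force: 0.0
```

Call:
drive_tool(
  slide=[
    [0.0095, -0.02, 0],
    [0.0095, -0.041, 0],
    [0.0095, -0.041, 0],
    [0.0095, -0.041, 0.03],
    [0.0095, -0.041, 0.05],
    [0.0095, -0.041, 0.0625],
    [0.0095, -0.041, 0.0625],
    [0.0095, -0.041, 0.0625],
    [0.0095, -0.041, 0.0625],
  ],
  angular=[
    [0, 0, 0],
    [0, 0, 0],
    [0, 0, 0],
    [0, 0, 0],
    [0, 0, 0],
    [0, 0, 0],
    [0, 0, 0],
    [0, 0, 0],
    [0, 0, 0],
  ],
)

```text
time_s: 3.78
eef_pos: [0.5851, 0.0003, 0.0978]
eef_rot: [-3.128, 0.291, -0.002]
contact_force: [-0.1, 0.5, 1.2]
gripper_width: 0.0002
gripper_force: 0.0
```

```bash
python3 - <<'E'
from bench import *
import cv2
o=observe();print(o["eef_pos"],o["eef_rot"],o["contact_force"])
s=snapshot("wrist");cv2.imwrite("pics/w2.png",s["image"])
o=observe();print(o["eef_pos"],o["contact_force"])
E
```

```text
[5.85106652e-01 2.50452270e-04 9.77740235e-02] [-3.12806822e+00  2.90570507e-01 -1.84450509e-03] [-0.1441652   0.53128494  1.18793033]
[5.85041782e-01 2.75934510e-04 9.76352520e-02] [0.99459871 0.51219998 1.00408049]
```

View pics/w2.png

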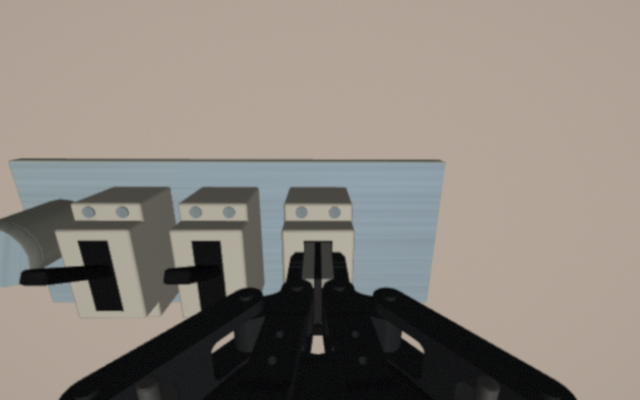

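The fingers are centred on the tripped switch at x≈318, on the ON side, clear of the neighbours. I start pushing towards OFF.

Call:
drive_tool(
  slide=[
    [-0.005, 0, 0],
    [-0.01, 0, 0],
    [-0.013, 0, 0],
    [-0.016, 0, 0],
    [-0.018, 0, 0],
    [-0.02, 0, 0],
    [-0.02, 0, 0],
  ],
  angular=[
    [0, 0, 0],
    [0, 0, 0],
    [0, 0, 0],
    [0, 0, 0],
    [0, 0, 0],
    [0, 0, 0],
    [0, 0, 0],
  ],
)

```text
time_s: 4.7
eef_pos: [0.565, 0.004, 0.0969]
eef_rot: [-3.128, 0.291, 0.0]
contact_force: [0.4, 0.3, -0.0]
gripper_width: -0.0003
gripper_force: 0.3
```

Call:
drive_tool(
  slide=[
    [-0.001, 0, 0],
    [-0.002, 0, 0],
    [-0.003, 0, 0],
  ],
  angular=[
    [0, 0, 0],
    [0, 0, 0],
    [0, 0, 0],
  ],
)

```text
time_s: 5.08
eef_pos: [0.562, 0.0046, 0.0968]
eef_rot: [-3.128, 0.291, 0.0]
contact_force: [2.3, -0.6, -1.5]
gripper_width: -0.0002
gripper_force: 1.0
```

Call:
drive_tool(
  slide=[
    [-0.0007, 0, 0],
    [-0.0015, 0, 0],
  ],
  angular=[
    [0, 0, 0],
    [0, 0, 0],
  ],
)

```text
time_s: 5.32
eef_pos: [0.5606, 0.0048, 0.0969]
eef_rot: [3.128, -0.291, -0.0]
contact_force: [1.9, 0.4, -1.1]
gripper_width: 0.0001
gripper_force: 0.9
```

Call:
drive_tool(
  slide=[
    [-0.0007, 0, 0],
    [-0.0015, 0, 0],
  ],
  angular=[
    [0, 0, 0],
    [0, 0, 0],
  ],
)

```text
time_s: 5.58
eef_pos: [0.5591, 0.0051, 0.0969]
eef_rot: [-3.128, 0.29, 0.0]
contact_force: [2.7, -0.5, -1.5]
gripper_width: -0.0002
gripper_force: 0.9
```

Call:
drive_tool(
  slide=[
    [-0.0007, 0, 0],
    [-0.0015, 0, 0],
  ],
  angular=[
    [0, 0, 0],
    [0, 0, 0],
  ],
)

```text
time_s: 5.82
eef_pos: [0.5577, 0.0054, 0.0969]
eef_rot: [-3.128, 0.29, -0.0]
contact_force: [1.6, 0.1, -1.0]
gripper_width: -0.0003
gripper_force: 0.9
```

Still only drag, so I continue in 1.5 mm steps.

Call:
drive_tool(
  slide=[
    [-0.0007, 0, 0],
    [-0.0015, 0, 0],
  ],
  angular=[
    [0, 0, 0],
    [0, 0, 0],
  ],
)

```text
time_s: 6.08
eef_pos: [0.5562, 0.0057, 0.0969]
eef_rot: [-3.128, 0.29, -0.0]
contact_force: [2.3, -0.1, -0.3]
gripper_width: -0.0
gripper_force: 0.9
```

Call:
drive_tool(
  slide=[
    [-0.0007, 0, 0],
    [-0.0015, 0, 0],
  ],
  angular=[
    [0, 0, 0],
    [0, 0, 0],
  ],
)

```text
time_s: 6.32
eef_pos: [0.5547, 0.0059, 0.0969]
eef_rot: [-3.128, 0.29, -0.0]
contact_force: [2.1, 0.3, 0.3]
gripper_width: -0.0001
gripper_force: 0.9
```

Call:
drive_tool(
  slide=[
    [-0.0007, 0, 0],
    [-0.0015, 0, 0],
  ],
  angular=[
    [0, 0, 0],
    [0, 0, 0],
  ],
)

```text
time_s: 6.58
eef_pos: [0.5532, 0.0062, 0.0969]
eef_rot: [3.128, -0.29, -0.0]
contact_force: [3.0, -0.7, -0.8]
gripper_width: 0.0
gripper_force: 0.9
```

Call:
drive_tool(
  slide=[
    [-0.0007, 0, 0],
    [-0.0015, 0, 0],
  ],
  angular=[
    [0, 0, 0],
    [0, 0, 0],
  ],
)

```text
time_s: 6.82
eef_pos: [0.5518, 0.0065, 0.0969]
eef_rot: [3.128, -0.291, 0.0]
contact_force: [1.9, 0.2, 0.1]
gripper_width: -0.0001
gripper_force: 0.9
```

Call:
drive_tool(
  slide=[
    [-0.0007, 0, 0],
    [-0.0015, 0, 0],
  ],
  angular=[
    [0, 0, 0],
    [0, 0, 0],
  ],
)

```text
time_s: 7.08
eef_pos: [0.5504, 0.0067, 0.0969]
eef_rot: [3.128, -0.29, 0.0]
contact_force: [3.4, -1.5, 0.3]
gripper_width: -0.0003
gripper_force: 1.5
```

Call:
drive_tool(
  slide=[
    [-0.0007, 0, 0],
    [-0.0015, 0, 0],
  ],
  angular=[
    [0, 0, 0],
    [0, 0, 0],
  ],
)

```text
time_s: 7.32
eef_pos: [0.5493, 0.007, 0.0972]
eef_rot: [3.128, -0.291, 0.002]
contact_force: [7.8, -2.1, -0.0]
gripper_width: 0.0002
gripper_force: 3.1
```

Call:
drive_tool(
  slide=[
    [-0.0006, 0, 0],
    [-0.0012, 0, 0],
  ],
  angular=[
    [0, 0, 0],
    [0, 0, 0],
  ],
)

```text
time_s: 7.58
eef_pos: [0.5484, 0.0071, 0.0974]
eef_rot: [3.128, -0.291, 0.003]
contact_force: [8.5, -1.9, -0.3]
gripper_width: -0.0002
gripper_force: 3.1
```

Call:
drive_tool(
  slide=[
    [-0.0004, 0, 0],
    [-0.0008, 0, 0],
  ],
  angular=[
    [0, 0, 0],
    [0, 0, 0],
  ],
)

```text
time_s: 7.82
eef_pos: [0.5477, 0.0072, 0.0974]
eef_rot: [3.128, -0.291, 0.004]
contact_force: [9.3, -0.6, 0.4]
gripper_width: -0.0002
gripper_force: 4.0
```

Call:
drive_tool(
  slide=[
    [-0.0004, 0, 0],
    [-0.0008, 0, 0],
  ],
  angular=[
    [0, 0, 0],
    [0, 0, 0],
  ],
)

```text
time_s: 8.07
eef_pos: [0.5472, 0.0073, 0.0976]
eef_rot: [3.128, -0.291, 0.005]
contact_force: [11.7, -2.2, 1.0]
gripper_width: -0.0001
gripper_force: 5.0
```

Now about 12 N. I hold it there for more than half a second.

Call:
drive_tool(
  slide=[
    [0, 0, 0],
    [0, 0, 0],
    [0, 0, 0],
    [0, 0, 0],
    [0, 0, 0],
    [0, 0, 0],
  ],
  angular=[
    [0, 0, 0],
    [0, 0, 0],
    [0, 0, 0],
    [0, 0, 0],
    [0, 0, 0],
    [0, 0, 0],
  ],
)

```text
time_s: 8.82
eef_pos: [0.5472, 0.0074, 0.0976]
eef_rot: [3.128, -0.291, 0.005]
contact_force: [9.8, -2.2, 0.6]
gripper_width: -0.0001
gripper_force: 4.7
```

The press held at roughly 8–12 N for about 1.5 s. Now I back off, hop over the lever and come down on the robot side.

Call:
drive_tool(
  slide=[
    [0.005, 0, 0],
    [0.012, 0, 0],
    [0.012, 0, -0.03],
    [0.012, 0, -0.055],
    [0.012, 0, -0.055],
    [-0.01, 0, -0.055],
    [-0.045, 0, -0.055],
    [-0.047, 0, -0.055],
    [-0.047, 0, -0.055],
  ],
  angular=[
    [0, 0, 0],
    [0, 0, 0],
    [0, 0, 0],
    [0, 0, 0],
    [0, 0, 0],
    [0, 0, 0],
    [0, 0, 0],
    [0, 0, 0],
    [0, 0, 0],
  ],
)

```text
time_s: 9.95
eef_pos: [0.5001, 0.0162, 0.1514]
eef_rot: [3.128, -0.29, -0.001]
contact_force: [-0.2, -0.2, 0.2]
gripper_width: 0.0003
gripper_force: 0.0
```

```bash
python3 - <<'E'
from bench import *
import cv2
from h import *
np.set_printoptions(precision=4,suppress=True)
o=observe();print(o["eef_pos"],o["contact_force"])
s=snapshot("scene");c=cloud(s)
p=np.array([.5573,.0057,.064]);ex=np.array([.983,-.184,0]);ey=np.array([.184,.983,0])
for k in range(3):
    q=(c-p).reshape(-1,3);L=np.c_[q@ex,q@ey-.07*k,q[:,2]]
    m=(abs(L[:,1])<.009)&(L[:,2]>.02)&(L[:,2]<.062)&(abs(L[:,0])<.045)
    print(k,m.sum(),L[m].mean(0) if m.any() else'',L[m][L[m][:,2].argsort()[-4:]] if m.any() else '')
i=cv2.resize(s["image"][180:270,260:400],None,fx=5,fy=5,interpolation=2);cv2.imwrite("pics/s2.png",cv2.convertScaleAbs(i,alpha=1.6))
E
```

```text
[0.5001 0.0162 0.1514] [-0.2049 -0.2066  0.2326]
0 51 [-0.0164  0.0002  0.0352] [[-0.0251 -0.0009  0.045 ]
 [-0.0218  0.0053  0.0462]
 [-0.0239  0.0021  0.0477]
 [-0.019  -0.0033  0.0491]]
1 13 [ 0.0273 -0.001   0.0468] [[ 0.0249  0.0007  0.0487]
 [ 0.0321 -0.0044  0.0488]
 [ 0.026  -0.0022  0.0501]
 [ 0.0331  0.0011  0.0518]]
2 16 [ 0.0262 -0.0008  0.0435] [[ 0.0267 -0.0063  0.0485]
 [ 0.0293 -0.0005  0.0486]
 [ 0.0267 -0.0007  0.0498]
 [ 0.0283 -0.0038  0.0521]]
```

View pics/s2.png

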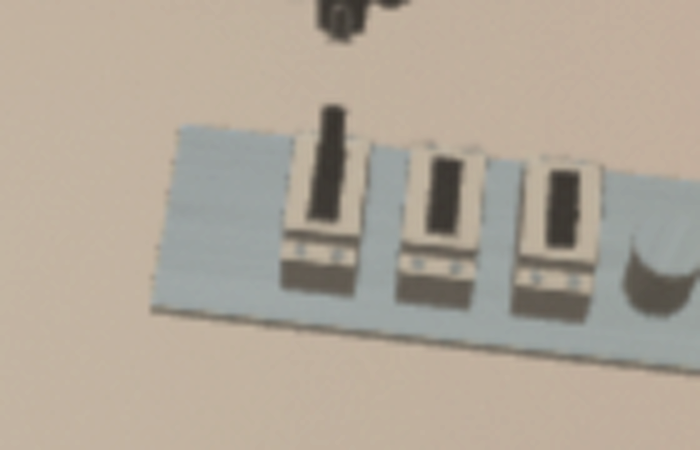

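The lever stands at OFF (crop pixel (330,160)), the neighbours are at ON, and the fingers are clear on the robot side. I descend and push towards ON.

Call:
drive_tool(
  slide=[
    [0, 0, 0.03],
    [0, 0, 0.054],
    [0, 0, 0.054],
    [0.01, 0, 0.054],
    [0.02, 0, 0.054],
    [0.025, 0, 0.054],
    [0.03, 0, 0.054],
    [0.035, 0, 0.054],
    [0.04, 0, 0.054],
    [0.045, 0, 0.054],
  ],
  angular=[
    [0, 0, 0],
    [0, 0, 0],
    [0, 0, 0],
    [0, 0, 0],
    [0, 0, 0],
    [0, 0, 0],
    [0, 0, 0],
    [0, 0, 0],
    [0, 0, 0],
    [0, 0, 0],
  ],
)

```text
time_s: 11.25
eef_pos: [0.5444, 0.0079, 0.0979]
eef_rot: [-3.128, 0.29, 0.0]
contact_force: [-1.7, 0.7, 0.7]
gripper_width: -0.0
gripper_force: 1.2
```

Call:
drive_tool(
  slide=[
    [0.002, 0, 0],
    [0.004, 0, 0],
    [0.006, 0, 0],
  ],
  angular=[
    [0, 0, 0],
    [0, 0, 0],
    [0, 0, 0],
  ],
)

```text
time_s: 11.62
eef_pos: [0.5501, 0.0068, 0.0978]
eef_rot: [3.128, -0.29, -0.0]
contact_force: [-1.9, 0.5, 0.1]
gripper_width: 0.0003
gripper_force: 1.1
```

Call:
drive_tool(
  slide=[
    [0.0015, 0, 0],
    [0.003, 0, 0],
    [0.0045, 0, 0],
    [0.006, 0, 0],
  ],
  angular=[
    [0, 0, 0],
    [0, 0, 0],
    [0, 0, 0],
    [0, 0, 0],
  ],
)

```text
time_s: 12.12
eef_pos: [0.556, 0.0057, 0.0978]
eef_rot: [-3.128, 0.291, 0.0]
contact_force: [-2.6, 0.2, -1.2]
gripper_width: -0.0002
gripper_force: 0.9
```

Call:
drive_tool(
  slide=[
    [0.0005, 0, 0],
    [0.001, 0, 0],
  ],
  angular=[
    [0, 0, 0],
    [0, 0, 0],
  ],
)

```text
time_s: 12.38
eef_pos: [0.557, 0.0055, 0.0979]
eef_rot: [3.128, -0.29, 0.0]
contact_force: [-2.9, 0.4, -1.6]
gripper_width: 0.0
gripper_force: 0.9
```

Call:
drive_tool(
  slide=[
    [0.0005, 0, 0],
    [0.001, 0, 0],
  ],
  angular=[
    [0, 0, 0],
    [0, 0, 0],
  ],
)

```text
time_s: 12.62
eef_pos: [0.5579, 0.0053, 0.0979]
eef_rot: [3.128, -0.29, 0.0]
contact_force: [-1.2, -0.0, -0.9]
gripper_width: 0.0001
gripper_force: 0.9
```

Call:
drive_tool(
  slide=[
    [0.0005, 0, 0],
    [0.001, 0, 0],
  ],
  angular=[
    [0, 0, 0],
    [0, 0, 0],
  ],
)

```text
time_s: 12.88
eef_pos: [0.5589, 0.0051, 0.0979]
eef_rot: [-3.128, 0.29, -0.0]
contact_force: [-2.1, 0.1, -0.3]
gripper_width: 0.0
gripper_force: 0.9
```

Call:
drive_tool(
  slide=[
    [0.0005, 0, 0],
    [0.001, 0, 0],
  ],
  angular=[
    [0, 0, 0],
    [0, 0, 0],
  ],
)

```text
time_s: 13.12
eef_pos: [0.5599, 0.0049, 0.0979]
eef_rot: [3.128, -0.291, 0.0]
contact_force: [-1.7, 0.2, -0.2]
gripper_width: -0.0004
gripper_force: 0.9
```

Call:
drive_tool(
  slide=[
    [0.0005, 0, 0],
    [0.001, 0, 0],
  ],
  angular=[
    [0, 0, 0],
    [0, 0, 0],
  ],
)

```text
time_s: 13.38
eef_pos: [0.5609, 0.0047, 0.0979]
eef_rot: [3.128, -0.291, -0.0]
contact_force: [-1.4, 0.3, -1.1]
gripper_width: 0.0002
gripper_force: 0.9
```

Call:
drive_tool(
  slide=[
    [0.0005, 0, 0],
    [0.001, 0, 0],
  ],
  angular=[
    [0, 0, 0],
    [0, 0, 0],
  ],
)

```text
time_s: 13.62
eef_pos: [0.5619, 0.0046, 0.0979]
eef_rot: [-3.128, 0.291, -0.0]
contact_force: [-1.6, 0.4, -0.1]
gripper_width: 0.0003
gripper_force: 0.9
```

Call:
drive_tool(
  slide=[
    [0.0005, 0, 0],
    [0.001, 0, 0],
  ],
  angular=[
    [0, 0, 0],
    [0, 0, 0],
  ],
)

```text
time_s: 13.88
eef_pos: [0.5624, 0.0045, 0.0978]
eef_rot: [-3.128, 0.29, 0.002]
contact_force: [-9.1, 1.4, 2.2]
gripper_width: -0.0003
gripper_force: 4.3
```

Call:
drive_tool(
  slide=[
    [0.0005, 0, 0],
    [0.001, 0, 0],
  ],
  angular=[
    [0, 0, 0],
    [0, 0, 0],
  ],
)

```text
time_s: 14.12
eef_pos: [0.5627, 0.0044, 0.0977]
eef_rot: [-3.128, 0.29, 0.005]
contact_force: [-16.1, 3.0, 5.6]
gripper_width: 0.0
gripper_force: 8.7
```

The end stop is met. I back off and withdraw upward.

Call:
drive_tool(
  slide=[
    [-0.001, 0, 0],
    [-0.006, 0, 0],
    [-0.015, 0, 0],
    [-0.015, 0, -0.03],
    [-0.015, 0, -0.08],
    [-0.015, 0, -0.12],
    [-0.015, 0, -0.12],
    [-0.015, 0, -0.12],
    [-0.015, 0, -0.12],
  ],
  angular=[
    [0, 0, 0],
    [0, 0, 0],
    [0, 0, 0],
    [0, 0, 0],
    [0, 0, 0],
    [0, 0, 0],
    [0, 0, 0],
    [0, 0, 0],
    [0, 0, 0],
  ],
)

```text
time_s: 15.25
eef_pos: [0.5486, 0.007, 0.2165]
eef_rot: [3.128, -0.291, -0.003]
contact_force: [0.1, -0.2, 0.0]
gripper_width: 0.0
gripper_force: 0.0
```

```bash
python3 - <<'E'
from bench import *
import cv2
from h import *
np.set_printoptions(precision=4,suppress=True)
o=observe();print(o["eef_pos"],o["contact_force"])
s=snapshot("wrist");c=cloud(s)
p=np.array([.5573,.0057,.064]);ex=np.array([.983,-.184,0]);ey=np.array([.184,.983,0])
for k in range(3):
    q=(c-p).reshape(-1,3);L=np.c_[q@ex,q@ey-.07*k,q[:,2]]
    m=(abs(L[:,1])<.01)&(L[:,2]>.02)&(L[:,2]<.062)&(abs(L[:,0])<.045)
    print(k,m.sum(),L[m].mean(0) if m.any() else'',L[m].max(0) if m.any() else '')
cv2.imwrite("pics/w3.png",s["image"])
E
```

```text
[0.5486 0.007  0.2165] [ 0.1106 -0.213   0.0494]
0 295 [ 0.02   -0.0003  0.0408] [0.0289 0.0065 0.0501]
1 349 [ 0.0198 -0.002   0.0404] [0.0287 0.006  0.0503]
2 402 [ 0.0192 -0.0028  0.0394] [0.028  0.0066 0.0509]
```

View pics/w3.png

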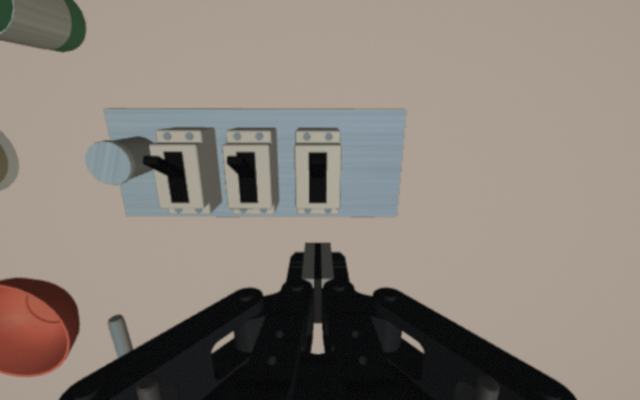

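The wrist view and depth show all three levers leaning ON alike (tripped one at (318,170)), and the tool touches nothing. I hand in.

```bash
python3 -c "
from bench import *
print(sign_off())"
```

```text
the job is handed in; nothing more can be done
None
```

I reset the tripped switch: its lever was held on the OFF stop at about 8–12 N for roughly 1.5 s, then thrown to its ON end stop (peak about 17 N) and released; all three levers lean ON and the job is handed in, with no verdict returned.

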